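# Put three mixed-up samples on the right bench instruments

## Robot

A 6-joint arm with a two-finger parallel gripper is mounted at the origin on the work surface. World frame = base frame: x ahead of the robot, y to its left, z up, the work surface at z = 0. Lengths are in mm, angles in rad, forces in N, time in s.
With the tool pointing down it reaches from about 300 to 750 mm from the base axis. Payload 8.5 kg.
Tool frame: the origin (TCP) lies at the very end of the fingers, on their centre line; the grasp point (between the pads) lies 19 mm behind it; z points along the fingers, y is the direction in which the jaws open and shut (so a half turn about z gives the same grasp; the last joint's range is limited). The gripper opens to 85 mm and grips with 20 to 120 N. Pads are 22 mm wide; open, the fingers measure 114 mm over their backs; the gripper's body (76 mm by 85 mm) begins 54 mm behind the grasp point. The pads swing forward as they close: fully open they stand 13 mm farther back than shut.
Start: joints at [-1.38, 0.381, 1.297, -0, 1.464, -0.215], TCP at [217.107, -505.317, 231.322] pointing down, gripper open.
Joint ranges: [-3.11, 3.11], [-0.89, 2.33], [0.22, 2.48], [-1.42, 4.56], [0.17, 2.85], [-2.88, 2.88]. Speed limits (rad/s): [2.39, 2.39, 3.14, 3.14, 3.14, 3.14].

## Interface

Orientations are given as a unit quaternion [w, x, y, z].
In Python, from workcell import env, eyes gives the robot as it stands. The module is installed in compiled form; this text tells all that it offers.
- The arm moves only by the tool arm_command, never from a script. Its argument "moves" is a list of rows, each a list of 3 entries, a list of its own where there are three numbers: the gripper's target within -1 to 1 (fully open at 1, half-way at 0, shut at -1), then the shift along the tool's x, y, z in mm, then the turn about the tool's z in rad. A call has exactly 8 rows; each row is the pose to reach, as a shift and turn from the pose measured when the call began, along the tool's axes at that moment; what a row does not reach only later rows make up. A row lasts 1/10 s, in which the tool goes at most 50 mm and 8.59 degrees, less where a joint would pass 70% of its speed; a pose out of reach is approached as far as the arm can. A call with a gripper value outside its range is refused whole. The fingers move at their own pace and stop on an object; "grip_force" is the grip in N (left out, the last holds). Time passes only in rows, so rows that repeat a pose let the fingers close, or fill a call up. It gives the time, the measured TCP pose, the force and the opening at its end, in the units of the state.
- env.state(): the state, without advancing time (a new reading comes with each control period).
- eyes.read_camera(name): name is "scene" or "side" or "wrist"; returns a dict with "frame" (480x640x3 uint8, blue, green, red), "mtx" (3x3 intrinsics, pixels), "R" (3x3) and "t" (3): a world point X has camera coordinates R X + t. Camera axes: x right, y down, z forward; pixel columns grow to the right and rows downward; lengths in mm; the calibration is good to about 2 mm. A picture is of the moment at which its call begins. There is no depth.
- env.hand_in(): hands the job in, once; it reports no verdict.
Trained networks look in a picture, given as the dict that the camera call returned (one of the last four; its "shot" number tells which), for a name from the list of things; names that differ only in an ending like _2 or _b are one class to them, and where a whole thing is asked for, a point or a joint stands for the part that bears it (a point fixed in the world has none). Each returns a list of dicts, best first, with "confidence" (0 to 1); they miss things now and then, are a little off and sometimes report something else, mostly with a low value. They report only what shows in the picture. A call takes as long as a camera call. They do not tell look-alikes from the thing itself.
- eyes.look_for(picture, target): "centre" ([x, y, z] in mm, in the coordinates of the camera as it stood for that picture, good to about 4 mm: the middle of the surface that is visible of it).
- eyes.cut_out(picture, target): "mask" (480x640 bool, what is visible of it).
The state is a dict: "time": time; "joint_pos": joint angles; "dq": joint speeds; "tau": joint torques, N m; "ee_pos": TCP position; "tcp_rot": TCP orientation; "ft_force": force on the tool from outside, world axes, zero at the start; "wrist_torque": the same for the moment, N m; "gripper_width": opening from 0.0 (shut) to 1.0 (fully open).
Only numpy, scipy, OpenCV 4.12 (cv2) and the standard library are available. Lean on these libraries where they do the work, as an engineer would, in place of code of your own. Each camera call takes 0.05 s, during which the arm holds its last target.

## Task

The three samples stand on the wrong instruments: make the conical flask stand on the shaker, the square bottle on the stirrer and the squat jar on the balance, each upright and centred on its standing place. No instrument holds two, so first park one sample upright on the middle of the empty cork mat and let go of it, then move the others round. Set everything down gently, never tip a sample over, and leave the tube rack, wash bottle and blue box where they are.

Things in the scene. Friction and masses are not known exactly. Their poses are not given: they have to be found in the camera images.
- flask: Loose conical (Erlenmeyer) flask of white plastic, 106 mm tall: base 68 mm across, tapering to a 30 mm neck from 70 mm up, with a round black screw cap 36 mm across from 86 to 106 mm up (good to grip). Origin at the centre of its underside, z up. About 0.12 kg. At the start it stands on the stirrer.
- bottle: Loose square narrow-mouth bottle of white plastic, 103 mm tall: body 54 by 54 mm with rounded edges up to 68 mm, 40 mm shoulder to 74 mm, then a 26 mm neck, round black cap 32 mm across from 83 to 103 mm up (good to grip). Origin at the centre of its underside, z up. About 0.15 kg. At the start it stands on the balance.
- jar: Loose squat wide jar of white plastic, 66 mm tall: round body 58 mm across, round grey lid 62 mm across from 49 to 66 mm up. Grip it across the lid from above. Origin at the centre of its underside, z up. About 0.16 kg. At the start it stands on the shaker.
- balance: Weighing balance: low white case 36 mm high with display and keys in front, and a round flat steel pan 92 mm across, whose top is 46 mm above the origin (the standing place). The pan does not move. Fixed; case from 90 mm in front (-x, controls) to 60 mm behind the origin, 120 mm wide. Origin at bench level under the centre of the standing place.
- stirrer: Magnetic stirrer: low grey case 40 mm high, one round knob (12 mm high) in front, flat square white plate 106 mm (its middle 5 mm behind the origin), top 48 mm above the origin; the standing place is over the origin. Fixed; case from 90 mm in front (-x, controls) to 60 mm behind the origin, 120 mm wide. Origin at bench level under the centre of the standing place.
- shaker: Flask shaker, off, does not move: white case, square aluminium platform 112 mm with black rubber pad 84 mm, its top 55 mm above the origin. Steel bars on posts along its front and back edges, 48 mm from the centre, up to 69 mm above the bench. Fixed; case from 90 mm in front (-x, controls) to 60 mm behind the origin, 120 mm wide. Origin at bench level under the centre of the standing place.
- mat: Round flat cork mat, 120 mm across and 6 mm thick, fixed to the bench, empty at the start: the free spot. Origin at the centre of its underside.
- rack: Bystander: loose white test-tube rack, 50 by 110 mm, with small blue-capped tubes fixed in it, 88 mm tall in all; the 110 mm side lies along its y. Origin at the centre of its underside.
- wash: Bystander: loose white wash bottle, 62 mm across, blue cap and a thin bent spout reaching 58 mm out along its -x, 162 mm tall in all. Origin at the centre of its underside.
- tipbox: Bystander: loose blue box with a clear lid, 82 by 117 mm, 61 mm tall. Origin at the centre of its underside.
Mind the look-alikes: they are no part of the job. What is shaped like the flask but red is not meant.

How it is judged:
By the outcome, as a careful person would: the job done as asked, in the order asked, and still so for the second after the job is handed in, with the robot touching nothing.
It also fails if it takes over 112 s, if anything falls off the work surface, if the arm or the gripper's body presses on something with over 40 N, if the wrist force passes 120 N, or if a joint passes its speed limit or range.

## Working session

There is one attempt and no reset: what is moved stays moved. The work goes in short steps, Python scripts to look and compute and a tool call to move; the robot and the scene stay as the last step left them, time stands still between calls to the robot, and variables do not carry over. Pictures are saved under pics/ and viewed, and the job is handed in when it is done.

Besides the shell and the picture viewer there is one more tool, called after ">>>" as name(argument=value, ...) on one line, values as JSON. arm_command: Moves the arm, as the interface text tells. Its arguments: {"type":"object","properties":{"moves":{"type":"array"},"grip_force":{"type":"number"}},"required":["moves"]}

```bash
mkdir -p pics; ls
python3 - <<'E'
from workcell import env, eyes
import cv2, pickle
s=env.state(); print({k:s[k] for k in ('time','ee_pos','tcp_rot','ft_force','gripper_width')})
for n in ("scene","side","wrist"):
    p=eyes.read_camera(n); cv2.imwrite(f"pics/{n}0.png",p["frame"])
    print(n,p["mtx"].tolist() if hasattr(p["mtx"],'tolist') else p["mtx"],p["R"],p["t"],p["shot"])
    for t in ("flask","bottle","jar","balance","stirrer","shaker","mat","rack","wash","tipbox"):
        if n=="wrist":break
        import numpy as np
        for r in eyes.look_for(p,t)[:3]:
            print(t,round(r["confidence"],2),np.round(np.array(p["R"]).T@(np.array(r["centre"])-np.array(p["t"]))))
print(env.state()["time"])
E
```

```text
pics
{'time': 0.0, 'ee_pos': array([ 217.06154327, -505.03781957,  230.70941374]), 'tcp_rot': array([-7.29546419e-04,  9.79487304e-01,  2.01504564e-01,  7.64442989e-06]), 'ft_force': array([ 0.04581163, -0.46159657,  0.32619983]), 'gripper_width': 0.9986470490379094}
scene [[528.3140391812497, 0.0, 320.5552068857625], [0.0, 528.3140391812497, 233.94462551469084], [0.0, 0.0, 1.0]] [[ 0.73459411  0.67814153 -0.02226111]
 [ 0.35118929 -0.40808718 -0.84269267]
 [-0.58054937  0.61121921 -0.53793448]] [-439.89004132 -166.95544742 1337.0684302 ] 1
flask 0.91 [750. 225.  49.]
flask 0.87 [788.  70.  61.]
flask 0.72 [832. -41.  49.]
bottle 0.84 [ 644. -150.  103.]
jar 0.91 [480. 252. 102.]
jar 0.24 [ 664. -167.   36.]
balance 0.81 [ 661. -166.   36.]
stirrer 0.64 [656.  71.  41.]
shaker 0.96 [472. 224.  38.]
shaker 0.7 [ 449. -306.    4.]
mat 0.58 [ 450. -305.    6.]
rack 0.61 [448. -31.  53.]
wash 0.6 [ 678. -373.   83.]
tipbox 0.96 [640. 306.  54.]
side [[441.8562906221426, 0.0, 321.19971761300843], [0.0, 441.8562906221426, 247.6332286972085], [0.0, 0.0, 1.0]] [[-0.93717178 -0.34861147 -0.01338261]
 [-0.18287254  0.52356015 -0.83213124]
 [ 0.29709709 -0.77740261 -0.55441726]] [572.42607916 156.37683002 849.88317702] 2
flask 0.95 [805. -15.  56.]
flask 0.9 [757. 101.  44.]
flask 0.76 [627. 131.  89.]
bottle 0.9 [ 620. -117.   98.]
jar 0.79 [461. 292. 115.]
balance 0.57 [585. -93.  39.]
stirrer 0.92 [597. 158.  39.]
shaker 0.86 [427. 312.  36.]
mat 0.77 [ 441. -292.    6.]
mat 0.3 [587. -93.  40.]
rack 0.56 [430.   3.  50.]
wash 0.8 [ 650. -347.   77.]
tipbox 0.83 [609. 370.  63.]
wrist [[375.31228648042406, 0.0, 315.3296216869372], [0.0, 375.31228648042406, 233.3570466092215], [0.0, 0.0, 1.0]] [[ 3.94401654e-01 -9.18938143e-01 -1.59855265e-04]
 [-8.81624949e-01 -3.78436155e-01  2.81999159e-01]
 [-2.59200279e-01 -1.11080002e-01 -9.59414639e-01]] [-548.89979659  -36.95548534  378.80505546] 3
1.15
```

View pics/scene0.png

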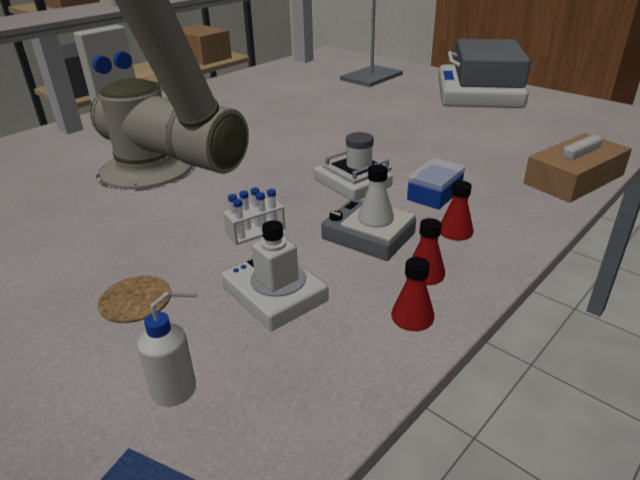

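View pics/side0.png

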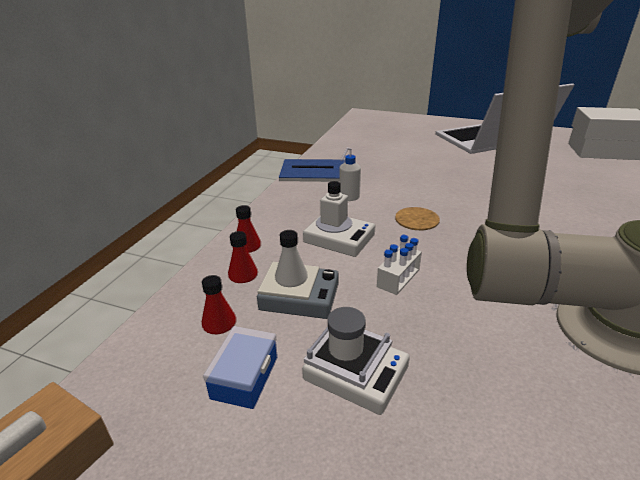

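View pics/wrist0.png

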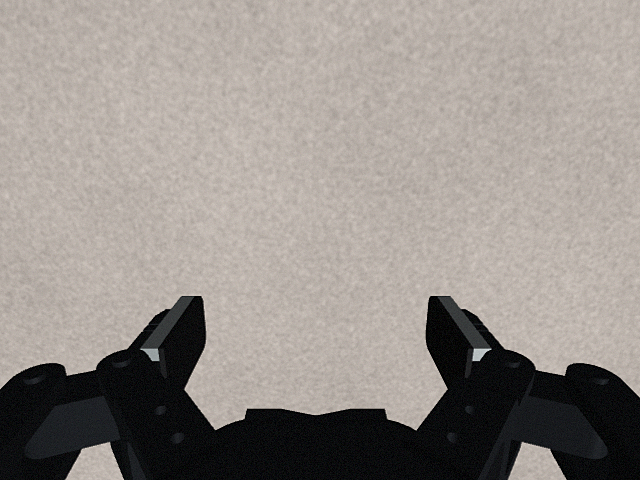

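```bash
cat > h.py <<'E'
from workcell import env, eyes
import numpy as np, cv2
def proj(p,X):
    X=np.atleast_2d(X).astype(float); c=X@np.array(p["R"]).T+np.array(p["t"]); u=c@np.array(p["mtx"]).T
    return u[:,:2]/u[:,2:]
def ray_at_z(p,uv,z):
    R=np.array(p["R"]);t=np.array(p["t"]);K=np.array(p["mtx"])
    o=-R.T@t; d=R.T@np.linalg.solve(K,[uv[0],uv[1],1.]); return o+d*(z-o[2])/d[2]
def world(p,c): return np.array(p["R"]).T@(np.array(c)-np.array(p["t"]))
E
python3 - <<'E'
from h import *
for n in ("scene","side"):
    p=eyes.read_camera(n)
    print(n,"cam",-np.array(p["R"]).T@np.array(p["t"]),np.round(proj(p,[[0,0,0],[217,-505,231],[450,-300,6],[0,0,170]])))
    m={}
    for t in ("flask","bottle","jar","mat"):
        rs=eyes.cut_out(p,t)
        for r in rs[:3]:
            k=r["mask"]; ys,xs=np.where(k)
            if len(xs)==0: continue
            bb=(xs.min(),ys.min(),xs.max(),ys.max()); print(t,round(r["confidence"],2),bb)
            cx=(bb[0]+bb[2])/2; cy=(bb[1]+bb[3])/2
            if t=="mat": print("  mat z6",ray_at_z(p,(xs.mean(),ys.mean()),6).round())
E
```

```text
scene cam [1158.00783664 -587.06658211  568.77063513] [[ 147.  168.]
 [-106.  180.]
 [ 135.  298.]
 [ 132.  102.]]
flask 0.97 (np.int64(391), np.int64(257), np.int64(434), np.int64(330))
flask 0.81 (np.int64(359), np.int64(164), np.int64(393), np.int64(226))
flask 0.8 (np.int64(441), np.int64(180), np.int64(473), np.int64(239))
bottle 0.73 (np.int64(252), np.int64(220), np.int64(297), np.int64(290))
bottle 0.34 (np.int64(358), np.int64(165), np.int64(392), np.int64(226))
jar 0.63 (np.int64(346), np.int64(132), np.int64(373), np.int64(168))
mat 0.83 (np.int64(98), np.int64(275), np.int64(170), np.int64(323))
  mat z6 [ 448. -302.    6.]
side cam [312.56077561 778.38301939 608.97650228] [[619. 329.]
 [524. 120.]
 [414. 216.]
 [655. 256.]]
flask 0.82 (np.int64(228), np.int64(230), np.int64(257), np.int64(282))
flask 0.77 (np.int64(202), np.int64(275), np.int64(235), np.int64(333))
flask 0.7 (np.int64(236), np.int64(205), np.int64(260), np.int64(251))
bottle 0.84 (np.int64(320), np.int64(181), np.int64(347), np.int64(225))
jar 0.79 (np.int64(328), np.int64(307), np.int64(365), np.int64(360))
mat 0.8 (np.int64(395), np.int64(207), np.int64(439), np.int64(229))
  mat z6 [ 439. -288.    6.]
```

```bash
cat >> h.py <<'E'
from scipy.spatial.transform import Rotation as Rt
def tool():
    s=env.state(); q=s["tcp_rot"]; return np.array(s["ee_pos"]),Rt.from_quat([q[1],q[2],q[3],q[0]]).as_matrix(),s
def go(target):
    "shift in tool axes to world target, plus turn to align tool x with world x"
    e,R,s=tool(); d=R.T@(np.array(target,float)-e)
    yaw=np.arctan2(R[1,0],R[0,0]); print("t",round(s["time"],2),"tcp",e.round(1),"yaw",round(yaw,3),"w",round(s["gripper_width"],3),"F",np.round(s["ft_force"],1),"-> shift",d.round(1),"turn",round(yaw,3))
E
python3 - <<'E'
from h import *
p=eyes.read_camera("wrist"); e,R,s=tool()
c=-np.array(p["R"]).T@np.array(p["t"]); print("cam in tool",R.T@(c-e)); print("cam axes in tool (cols)",(R.T@np.array(p["R"]).T).round(3))
go([560,-150,260])
E
```

```text
cam in tool [  71.1718461    -0.99913603 -142.42909897]
cam axes in tool (cols) [[-0.    -0.959 -0.282]
 [ 1.    -0.    -0.   ]
 [ 0.    -0.282  0.959]]
t 1.7 tcp [ 217.1 -505.3  231.3] yaw 0.406 w 1.002 F [0.3 1.1 0.2] -> shift [ 455.3 -191.1  -28.6] turn 0.406
```

>>> arm_command(moves=[[1, [50, -20, -10], 0.1], [1, [95, -40, -20], 0.2], [1, [140, -60, -28], 0.3], [1, [185, -80, -28], 0.406], [1, [230, -100, -28], 0.406], [1, [275, -118, -28], 0.406], [1, [320, -135, -28], 0.406], [1, [365, -150, -28], 0.406]])

```text
time: 2.5
ee_pos: [494.5, -221.5, 259.6]
tcp_rot: [0.0, 1.0, 0.0, 0.0]
ft_force: [1.0, -1.3, 0.3]
gripper_width: 0.997
```

Run:
```python
from h import *
go([600,-150,270])
```

```text
t 2.5 tcp [ 494.5 -221.5  259.6] yaw 0.0 w 0.997 F [ 1.  -1.3  0.3] -> shift [105.5 -71.5 -10.4] turn 0.0
```

Good: tool x = world x, tool y = −world y, tool z = −world z.

>>> arm_command(moves=[[1, [40, -30, -20], 0], [1, [80, -60, -40], 0], [1, [105, -72, -40], 0], [1, [105, -72, -40], 0], [1, [105, -72, -40], 0], [1, [105, -72, -40], 0], [1, [105, -72, -40], 0], [1, [105, -72, -40], 0]])

```text
time: 3.3
ee_pos: [598.9, -150.1, 299.8]
tcp_rot: [0.0, 1.0, -0.001, 0.0]
ft_force: [-0.2, -0.3, 0.2]
gripper_width: 1.001
```

Run:
```python
from h import *
p=eyes.read_camera("wrist"); cv2.imwrite("pics/w1.png",p["frame"]); 
import pickle; pickle.dump(p,open("w1.pkl","wb"))
go([0,0,0])
for t in("bottle","balance"):
    for r in eyes.look_for(p,t)[:2]: print(t,round(r["confidence"],2),world(p,r["centre"]).round(1))
```

```text
t 3.35 tcp [ 599.  -150.   299.8] yaw -0.001 w 1.002 F [ 0.8  0.  -0.7] -> shift [-599.3 -149.6  299.5] turn -0.001
bottle 0.72 [ 633.  -140.5  115.1]
balance 0.71 [ 611.3 -130.2   35.7]
```

View pics/w1.png

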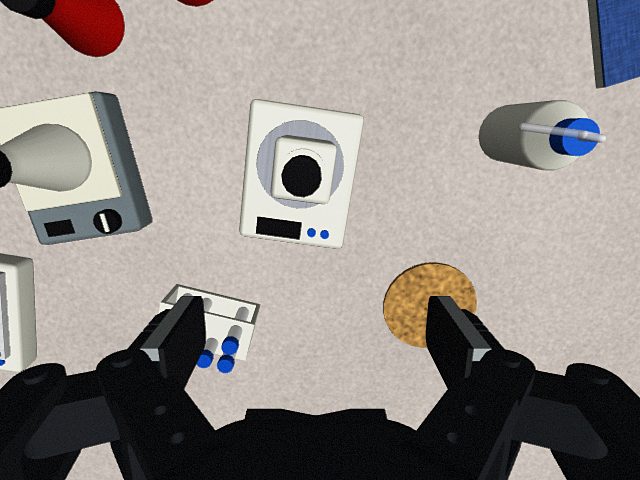

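Run:
```python
from h import *
import pickle; p=pickle.load(open("w1.pkl","rb")); f=p["frame"]
g=cv2.cvtColor(f,cv2.COLOR_BGR2GRAY)
# cap
m=(g<50).astype(np.uint8); n,l,st,ct=cv2.connectedComponentsWithStats(m)
i=l[176,301]; print("cap px",ct[i],st[i])
for z in (149,): print(ray_at_z(p,ct[i],z).round(1), "width at z", np.linalg.norm(ray_at_z(p,(st[i][0],ct[i][1]),z)-ray_at_z(p,(st[i][0]+st[i][2],ct[i][1]),z)))
for nm,uv,z in (("pan",(300,164),46),("mat",(430,305),6),("wash cap",(578,137),140),("rackcap",(226,364),88)): print(nm,ray_at_z(p,uv,z).round(1))
hsv=cv2.cvtColor(f,cv2.COLOR_BGR2HSV); mm=((hsv[...,0]>8)&(hsv[...,0]<25)&(hsv[...,1]>100)).astype(np.uint8); n,l,st,ct=cv2.connectedComponentsWithStats(mm); i=1+np.argmax(st[1:,4]); print("mat",st[i],ct[i])
cs,_=cv2.findContours((l==i).astype(np.uint8),0,2); 
W=np.array([ray_at_z(p,q[0],6)[:2] for q in max(cs,key=len)]); (c,r)=cv2.minEnclosingCircle(W.astype(np.float32)); print("mat circ",c,r)
# pan edge: bluish-gray pan
x0,y0=245,105
crop=f[100:250,235:365]; cv2.imwrite("pics/pan1.png",cv2.resize(crop,None,fx=4,fy=4,interpolation=cv2.INTER_CUBIC))
```

```text
cap px [301.10900474 175.53080569] [ 282  155   39   42 1266]
[ 630.5 -138.4  149. ] width at z 30.39035075848647
pan [ 628.8 -133.5   46. ]
mat [ 445.5 -296.5    6. ]
wash cap [ 659.  -354.7  140. ]
rackcap [416.6 -51.3  88. ]
mat [ 383  263   94   85 4478] [423.18200089 298.5591782 ]
mat circ (443.8678894042969, -295.074462890625) 60.28586196899414
```

View pics/pan1.png

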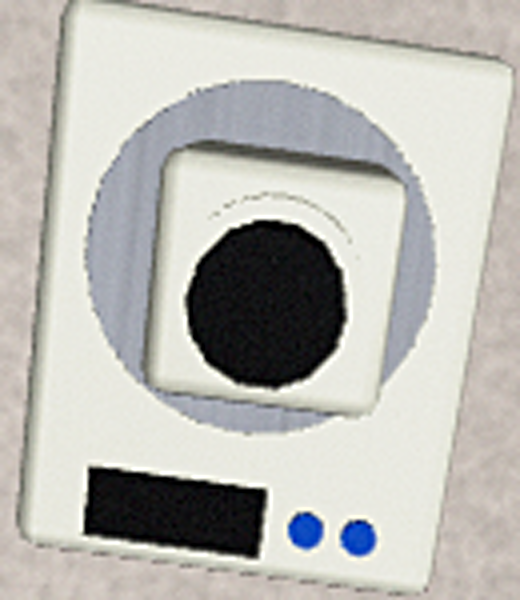

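>>> arm_command(moves=[[1, [15, -6, 45], 0], [1, [31, -12, 90], 0], [1, [31, -12, 110], 0], [1, [31, -12, 110], 0], [1, [31, -12, 110], 0], [1, [31, -12, 110], 0], [1, [31, -12, 110], 0], [1, [31, -12, 110], 0]])

```text
time: 4.25
ee_pos: [630.4, -138.1, 191.0]
tcp_rot: [0.001, 1.0, -0.0, 0.001]
ft_force: [-0.0, -0.9, 0.8]
gripper_width: 0.998
```

```bash
cat >> h.py <<'E'
def capc(p,z,thr=50,rng=None):
    g=cv2.cvtColor(p["frame"],cv2.COLOR_BGR2GRAY); n,l,st,ct=cv2.connectedComponentsWithStats((g<thr).astype(np.uint8))
    for i in range(1,n):
        if st[i][4]>500: print("blob",st[i],ct[i].round(1),"world",ray_at_z(p,ct[i],z).round(1))
def fitc(p,mask,z):
    cs,_=cv2.findContours(mask.astype(np.uint8),0,cv2.CHAIN_APPROX_NONE); W=np.array([ray_at_z(p,q[0],z)[:2] for q in max(cs,key=len)]).astype(np.float32)
    return cv2.minEnclosingCircle(cv2.convexHull(W))
E
python3 - <<'E'
from h import *
p=eyes.read_camera("wrist"); cv2.imwrite("pics/w2.png",p["frame"]); go([631,-138,122]); capc(p,149)
E
```

```text
t 4.3 tcp [ 630.3 -138.   190.6] yaw -0.001 w 1.0 F [-0.4 -0.3  0.1] -> shift [ 0.5 -0.  68.7] turn -0.001
blob [   0    0   79   76 4443] [36.8 36.9] world [738.1 -13.7 149. ]
blob [ 252  227   95   84 4191] [306.6 270.2] world [ 626.8 -132.7  149. ]
blob [ 39 274  39  33 790] [ 58.9 289.2] world [ 6.161e+02 -2.000e-01  1.490e+02]
blob [    0   296   640   184 63114] [319.  418.9] world [ 531.4 -139.4  149. ]
```

View pics/w2.png

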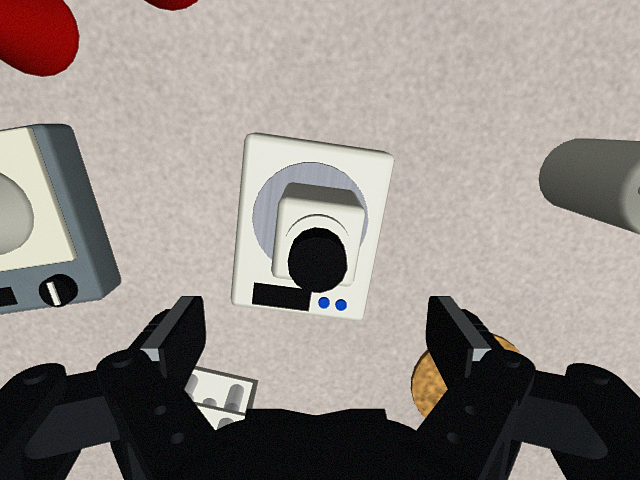

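Run:
```python
from h import *
p=eyes.read_camera("wrist"); 
for uv in((318,260),(288,260),(348,260)): print(ray_at_z(p,uv,149).round(1))
print("pan",ray_at_z(p,(310,215),46).round(1))
print(proj(p,[630.3,-138,190.6]))
```

```text
[ 632.6 -138.7  149. ]
[ 632.6 -123.   149. ]
[ 632.6 -154.3  149. ]
pan [ 632.  -133.2   46. ]
[[317.22169983 299.84263797]]
```

>>> arm_command(moves=[[1, [1.5, 0.5, 20], 0], [1, [1.5, 0.5, 40], 0], [1, [1.5, 0.5, 58], 0], [1, [1.5, 0.5, 68], 0], [1, [1.5, 0.5, 68], 0], [-1, [1.5, 0.5, 68], 0], [-1, [1.5, 0.5, 68], 0], [-1, [1.5, 0.5, 68], 0]], grip_force=35)

```text
time: 5.15
ee_pos: [632.2, -138.6, 123.3]
tcp_rot: [0.001, 1.0, -0.0, 0.001]
ft_force: [0.1, -1.2, 0.0]
gripper_width: 0.514
```

>>> arm_command(moves=[[-1, [0, 0, 0], 0], [-1, [0, 0, 0], 0], [-1, [0, 0, 0], 0], [-1, [0, 0, 0], 0], [-1, [0, 0, 0], 0], [-1, [0, 0, 0], 0], [-1, [0, 0, 0], 0], [-1, [0, 0, 0], 0]])

```text
time: 5.95
ee_pos: [632.4, -138.7, 123.7]
tcp_rot: [0.001, 1.0, -0.0, 0.002]
ft_force: [-0.1, -0.9, 5.7]
gripper_width: 0.359
```

>>> arm_command(moves=[[-1, [0, 0, -5], 0], [-1, [0, 0, -25], 0], [-1, [0, 0, -50], 0], [-1, [-25, 20, -60], 0], [-1, [-55, 45, -60], 0], [-1, [-85, 70, -60], 0], [-1, [-115, 95, -60], 0], [-1, [-130, 110, -60], 0]])

```text
time: 6.75
ee_pos: [499.8, -249.7, 183.2]
tcp_rot: [0.0, 1.0, -0.001, 0.001]
ft_force: [-0.5, -0.5, -1.3]
gripper_width: 0.361
```

Run:
```python
from h import *
p=eyes.read_camera("wrist"); cv2.imwrite("pics/w3.png",p["frame"]); 
hsv=cv2.cvtColor(p["frame"],cv2.COLOR_BGR2HSV); mm=(hsv[...,0]>8)&(hsv[...,0]<25)&(hsv[...,1]>100)
print(fitc(p,mm,6))
q=eyes.read_camera("scene"); cv2.imwrite("pics/s3.png",q["frame"]);
hsv=cv2.cvtColor(q["frame"],cv2.COLOR_BGR2HSV); mm=(hsv[...,0]>8)&(hsv[...,0]<25)&(hsv[...,1]>100); mm[:240]=0; mm[:,250:]=0
n,l,st,ct=cv2.connectedComponentsWithStats(mm.astype(np.uint8)); i=1+np.argmax(st[1:,4]); print(st[i])
print(fitc(q,l==i,6))
go([444,-295,90])
```

```text
((446.56103515625, -301.18896484375), 59.506656646728516)
[  98  277   72   45 2209]
((447.99932861328125, -299.17364501953125), 60.090694427490234)
t 6.85 tcp [ 500.3 -250.1  183.3] yaw -0.004 w 0.362 F [-0.2  0.4 -1.7] -> shift [-56.3  45.   93.2] turn -0.004
```

View pics/w3.png

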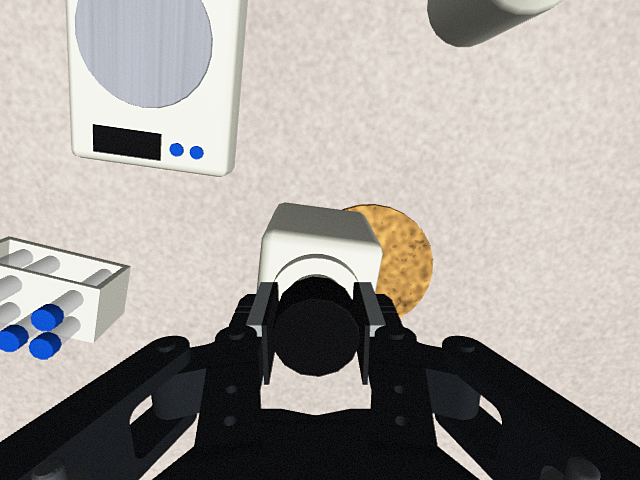

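View pics/s3.png

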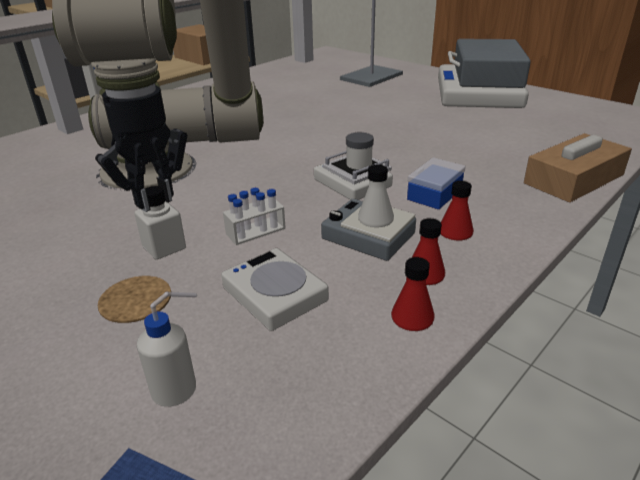

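>>> arm_command(moves=[[-1, [-20, 20, 0], 0], [-1, [-45, 42, 20], 0], [-1, [-53, 49, 45], 0], [-1, [-53, 49, 70], 0], [-1, [-53, 49, 88], 0], [-1, [-53, 49, 94], 0], [-1, [-53, 49, 94], 0], [-1, [-53, 49, 94], 0]])

```text
time: 7.65
ee_pos: [448.0, -299.0, 90.0]
tcp_rot: [0.001, 1.0, -0.002, 0.002]
ft_force: [0.3, 0.1, -1.3]
gripper_width: 0.359
```

Run:
```python
from h import *
p=eyes.read_camera("wrist"); cv2.imwrite("pics/w4.png",p["frame"]); 
go([447,-299,84])
```

```text
t 7.7 tcp [ 447.9 -299.1   90.2] yaw -0.003 w 0.364 F [-0.3 -0.1 -1.4] -> shift [-1.  -0.2  6.2] turn -0.003
```

View pics/w4.png

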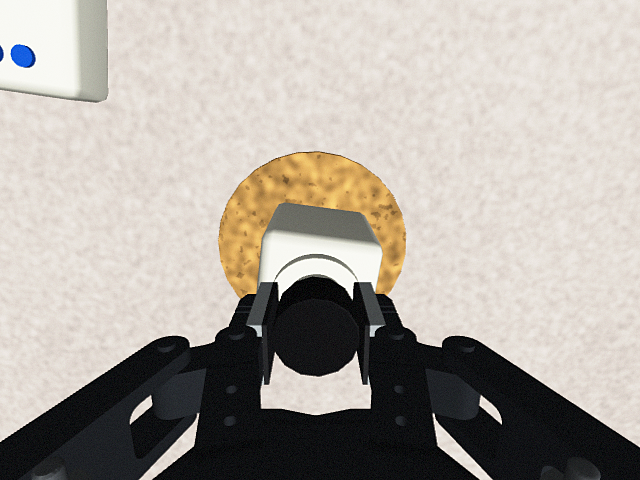

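Run:
```python
from h import *
p=eyes.read_camera("wrist")
for uv in((219,238),(406,238),(312.5,152)): print(ray_at_z(p,uv,6).round(1))
```

```text
[ 449.6 -237.8    6. ]
[ 449.1 -355.9    6. ]
[ 502.6 -297.1    6. ]
```

>>> arm_command(moves=[[-1, [-2, -1.5, 1], 0], [-1, [-2, -1.5, 2.5], 0], [-1, [-2, -1.5, 4], 0], [-1, [-2, -1.5, 5], 0], [-1, [-2, -1.5, 5.5], 0], [-1, [-2, -1.5, 6], 0], [-1, [-2, -1.5, 6.3], 0], [-1, [-2, -1.5, 6.3], 0]])

```text
time: 8.55
ee_pos: [445.9, -297.7, 83.9]
tcp_rot: [0.001, 1.0, -0.002, 0.002]
ft_force: [0.6, -0.5, -1.4]
gripper_width: 0.363
```

>>> arm_command(moves=[[-1, [0, 0, 0.3], 0], [-1, [0, 0, 0.6], 0], [-1, [0, 0, 0.9], 0], [-1, [0, 0, 1.2], 0], [-1, [0, 0, 1.5], 0], [-1, [0, 0, 1.5], 0], [-1, [0, 0, 1.5], 0], [-1, [0, 0, 1.5], 0]])

```text
time: 9.35
ee_pos: [446.1, -298.1, 83.6]
tcp_rot: [0.002, 1.0, -0.002, 0.002]
ft_force: [-3.1, 1.0, 11.1]
gripper_width: 0.358
```

>>> arm_command(moves=[[-1, [0, 0, -1], 0], [-0.1, [0, 0, -1], 0], [0.2, [0, 0, -1], 0], [0.6, [0, 0, -1], 0], [1, [0, 0, -1], 0], [1, [0, 0, -1], 0], [1, [0, 0, -1], 0], [1, [0, 0, -1], 0]])

```text
time: 10.15
ee_pos: [446.1, -298.1, 84.6]
tcp_rot: [0.002, 1.0, -0.002, 0.002]
ft_force: [0.1, 0.2, 0.1]
gripper_width: 0.995
```

>>> arm_command(moves=[[1, [0, 0, -10], 0], [1, [0, 0, -40], 0], [1, [0, 0, -80], 0], [1, [0, 0, -120], 0], [1, [0, 0, -160], 0], [1, [0, 0, -180], 0], [1, [0, 0, -180], 0], [1, [0, 0, -180], 0]])

```text
time: 10.95
ee_pos: [445.0, -297.1, 264.6]
tcp_rot: [0.002, 1.0, -0.002, 0.002]
ft_force: [-0.6, -0.2, 0.2]
gripper_width: 1.001
```

Run:
```python
from h import *
p=eyes.read_camera("wrist"); cv2.imwrite("pics/w5.png",p["frame"]); capc(p,109,60)
hsv=cv2.cvtColor(p["frame"],cv2.COLOR_BGR2HSV); mm=(hsv[...,0]>8)&(hsv[...,0]<25)&(hsv[...,1]>100)
print(fitc(p,mm,6))
go([455,250,270])
```

```text
blob [  80   63   56   30 1242] [108.   77.4] world [ 549.4 -144.5  109. ]
blob [ 298  194   38   41 1211] [316.6 214. ] world [ 445.4 -298.   109. ]
blob [    0   296   640   184 64291] [318.9 417.3] world [ 244.4 -299.7  109. ]
((443.0975646972656, -296.1835632324219), 59.653968811035156)
t 11.0 tcp [ 444.9 -297.   263.8] yaw -0.003 w 1.003 F [-0.5 -0.6 -0.5] -> shift [   8.2 -547.    -7.7] turn -0.003
```

View pics/w5.png

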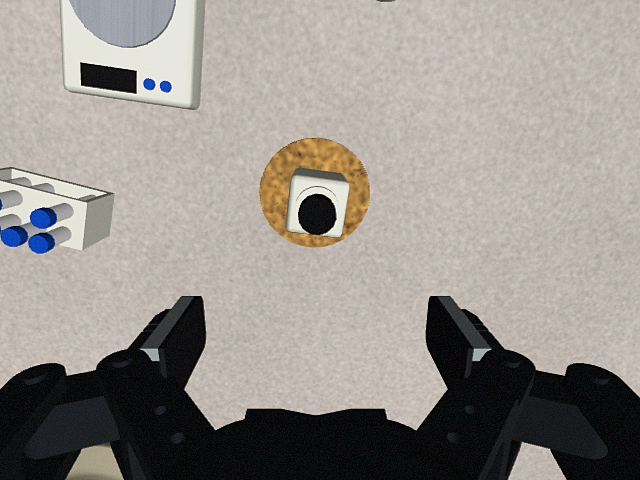

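>>> arm_command(moves=[[1, [0, -50, -15], 0], [1, [0, -100, -30], 0], [1, [0, -150, -36], 0], [1, [0, -200, -36], 0], [1, [0, -250, -36], 0], [1, [0, -300, -36], 0], [1, [0, -350, -36], 0], [1, [0, -400, -36], 0]])

```text
time: 11.8
ee_pos: [445.3, 100.3, 297.6]
tcp_rot: [0.001, 1.0, -0.002, 0.001]
ft_force: [-0.5, -0.7, 0.0]
gripper_width: 0.995
```

>>> arm_command(moves=[[1, [0, -50, 0], 0], [1, [0, -100, 0], 0], [1, [0, -135, 0], 0], [1, [0, -150, 0], 0], [1, [0, -150, 0], 0], [1, [0, -150, 0], 0], [1, [0, -150, 0], 0], [1, [0, -150, 0], 0]])

```text
time: 12.6
ee_pos: [446.1, 249.1, 297.3]
tcp_rot: [0.001, 1.0, -0.003, 0.001]
ft_force: [-0.2, 0.3, -0.7]
gripper_width: 1.003
```

Run:
```python
from h import *
import pickle
p=eyes.read_camera("wrist"); cv2.imwrite("pics/w6.png",p["frame"]); pickle.dump(p,open("w6.pkl","wb"))
print(env.state()["joint_pos"])
r=eyes.cut_out(p,"jar"); print([ (x["confidence"],fitc(p,x["mask"],121)) for x in r[:2]])
go([470,270,200])
```

```text
[ 0.27909413  0.27091721  1.27087177 -0.00298889  1.59932408  1.8551713 ]
[(0.77, ((467.5124206542969, 272.00006103515625), 31.960956573486328))]
t 12.7 tcp [446.  249.5 297.3] yaw -0.005 w 0.996 F [ 0.1 -0.7  0.1] -> shift [ 23.7 -20.9  97.3] turn -0.005
```

View pics/w6.png

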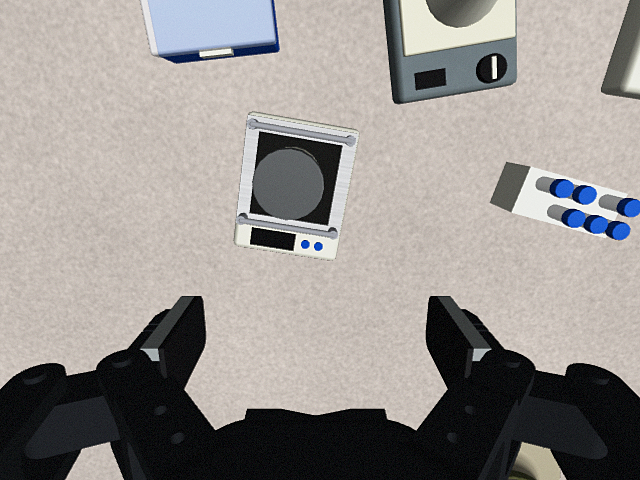

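>>> arm_command(moves=[[1, [8, -8, 40], 0], [1, [16, -16, 80], 0], [1, [22, -22, 110], 0], [1, [22, -22, 125], 0], [1, [22, -22, 125], 0], [1, [22, -22, 125], 0], [1, [22, -22, 125], 0], [1, [22, -22, 125], 0]])

```text
time: 13.5
ee_pos: [468.7, 271.0, 173.5]
tcp_rot: [0.001, 1.0, -0.003, 0.002]
ft_force: [-0.8, -0.3, 0.8]
gripper_width: 1.0
```

Run:
```python
from h import *
import pickle
p=eyes.read_camera("wrist"); cv2.imwrite("pics/w7.png",p["frame"]); pickle.dump(p,open("w7.pkl","wb"))
r=eyes.cut_out(p,"jar"); print([ (x["confidence"],fitc(p,x["mask"],121)) for x in r[:2]])
go([468,272,91])
```

```text
[(0.57, ((471.4273986816406, 273.25238037109375), 34.945674896240234))]
t 13.6 tcp [468.5 271.  173.1] yaw -0.005 w 0.998 F [ 0.2 -0.   0.3] -> shift [-0.7 -1.2 82.1] turn -0.005
```

View pics/w7.png

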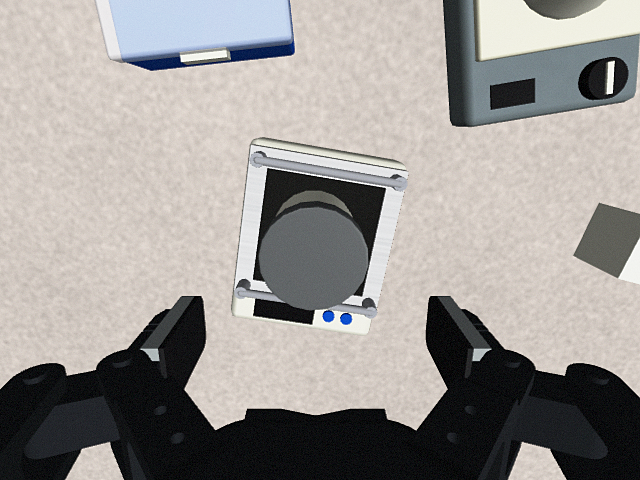

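Run:
```python
from h import *
import pickle
p=pickle.load(open("w7.pkl","rb"))
for uv in((314,257),(259,257),(369,257),(314,310),(314,206)): print(ray_at_z(p,uv,121).round(1))
pc=np.array([[266,169],[386,188],[362,297],[253,281]]); 
W=np.array([ray_at_z(p,q,55) for q in pc]); print(W.round(1),W.mean(0).round(1)); print(np.linalg.norm(W-np.roll(W,1,0),axis=1))
```

```text
[468.8 272.4 121. ]
[469.  302.8 121. ]
[468.6 242.1 121. ]
[436.4 272.6 121. ]
[497.5 272.2 121. ]
[[509.6 305.4  55. ]
 [496.  221.9  55. ]
 [412.5 236.3  55. ]
 [426.2 318.7  55. ]] [461.1 270.6  55. ]
[84.5162434  84.56824044 84.73277844 83.50779759]
```

>>> arm_command(moves=[[1, [-1, -1.3, 20], 0], [1, [-1, -1.3, 45], 0], [1, [-1, -1.3, 65], 0], [1, [-1, -1.3, 78], 0], [1, [-1, -1.3, 83], 0], [1, [-1, -1.3, 83], 0], [-1, [-1, -1.3, 83], 0], [-1, [-1, -1.3, 83], 0]], grip_force=35)

```text
time: 14.4
ee_pos: [468.2, 272.2, 91.1]
tcp_rot: [0.001, 1.0, -0.002, 0.002]
ft_force: [-1.8, -1.5, 5.7]
gripper_width: 0.718
```

>>> arm_command(moves=[[-1, [0, 0, 0], 0], [-1, [0, 0, 0], 0], [-1, [0, 0, 0], 0], [-1, [0, 0, 0], 0], [-1, [0, 0, 0], 0], [-1, [0, 0, 0], 0], [-1, [0, 0, 0], 0], [-1, [0, 0, 0], 0]])

```text
time: 15.2
ee_pos: [468.2, 272.3, 91.2]
tcp_rot: [0.001, 1.0, -0.003, 0.002]
ft_force: [-0.8, 0.4, 1.2]
gripper_width: 0.714
```

>>> arm_command(moves=[[-1, [0, 0, -5], 0], [-1, [0, 0, -30], 0], [-1, [0, 0, -65], 0], [-1, [0, 0, -100], 0], [-1, [0, 0, -130], 0], [-1, [10, 25, -140], 0], [-1, [25, 60, -140], 0], [-1, [40, 100, -140], 0]])

```text
time: 16.0
ee_pos: [507.3, 171.7, 232.1]
tcp_rot: [0.001, 1.0, -0.002, 0.003]
ft_force: [0.0, -0.2, -2.7]
gripper_width: 0.716
```

>>> arm_command(moves=[[-1, [15, 40, 0], 0], [-1, [30, 80, 0], 0], [-1, [45, 120, 0], 0], [-1, [60, 160, 0], 0], [-1, [75, 200, 0], 0], [-1, [90, 240, 0], 0], [-1, [90, 260, 0], 0], [-1, [90, 260, 0], 0]])

```text
time: 16.8
ee_pos: [596.5, -91.4, 232.5]
tcp_rot: [0.001, 1.0, -0.003, 0.002]
ft_force: [0.2, -0.2, -1.8]
gripper_width: 0.716
```

Run:
```python
from h import *
import pickle
p=eyes.read_camera("wrist"); cv2.imwrite("pics/w8.png",p["frame"]); pickle.dump(p,open("w8.pkl","wb"))
go([630.5,-133.5,100])
q=eyes.read_camera("scene"); cv2.imwrite("pics/s8.png",q["frame"]);pickle.dump(q,open("s8.pkl","wb"))
```

```text
t 16.85 tcp [596.3 -89.6 232.7] yaw -0.005 w 0.712 F [ 0.6  0.5 -2. ] -> shift [ 33.8  43.5 133. ] turn -0.005
```

View pics/w8.png

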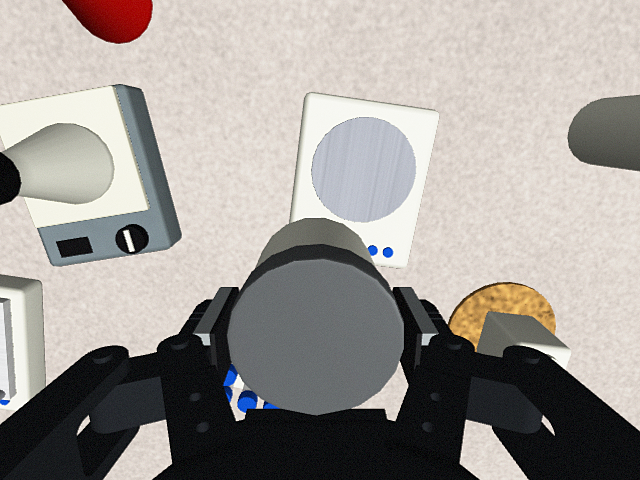

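View pics/s8.png

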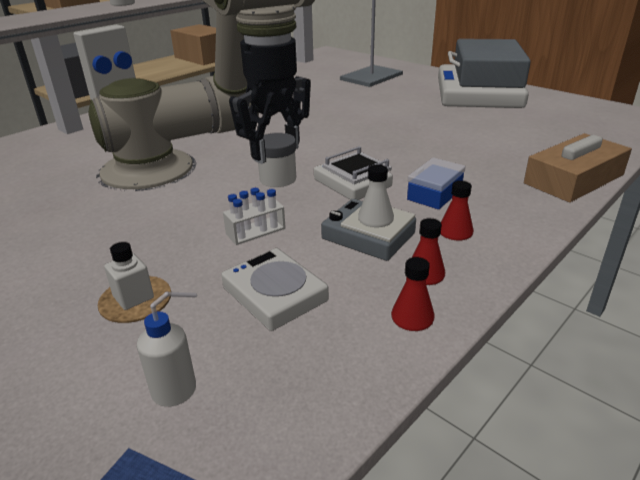

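Bottle stands on the mat, jar held upright. Locate the bare pan (wrist, about (363,170)) from both cameras by colour segmentation.

Run:
```python
from h import *
import pickle
for n,box in(("w8",(300,105,430,235)),("s8",(240,250,320,305))):
    p=pickle.load(open(n+".pkl","rb")); f=p["frame"].astype(int)
    d=(f[...,0]-f[...,2]); m=np.zeros(d.shape,bool); x0,y0,x1,y1=box
    m[y0:y1,x0:x1]=(d[y0:y1,x0:x1]>4)
    m=cv2.morphologyEx(m.astype(np.uint8),cv2.MORPH_CLOSE,np.ones((5,5))); m=cv2.morphologyEx(m,cv2.MORPH_OPEN,np.ones((5,5)))
    nn,l,st,ct=cv2.connectedComponentsWithStats(m); i=1+np.argmax(st[1:,4]); print(n,st[i],ct[i],fitc(p,l==i,46), ray_at_z(p,ct[i],46).round(1))
```

```text
w8 [ 312  117  104  105 8588] [363.3430368  169.08057755] ((627.72216796875, -132.96685791015625), 45.57720947265625) [ 629.4 -133.    46. ]
s8 [ 252  263   53   32 1342] [278.03800298 278.414307  ] ((631.10009765625, -135.66102600097656), 44.39193344116211) [ 632.6 -137.3   46. ]
```

>>> arm_command(moves=[[-1, [17, 22, 10], 0], [-1, [33.7, 44.4, 40], 0], [-1, [33.7, 44.4, 75], 0], [-1, [33.7, 44.4, 105], 0], [-1, [33.7, 44.4, 128], 0], [-1, [33.7, 44.4, 140], 0], [-1, [33.7, 44.4, 145], 0], [-1, [33.7, 44.4, 145], 0]])

```text
time: 17.7
ee_pos: [630.7, -132.7, 88.6]
tcp_rot: [0.001, 1.0, -0.002, 0.003]
ft_force: [0.6, -0.2, -1.9]
gripper_width: 0.717
```

Run:
```python
from h import *
import pickle
p=eyes.read_camera("wrist"); cv2.imwrite("pics/w9.png",p["frame"]); pickle.dump(p,open("w9.pkl","wb"))
go([630,-134,82.2])
```

```text
t 17.75 tcp [ 631.  -132.9   89.3] yaw -0.003 w 0.71 F [ 0.8  0.2 -1.4] -> shift [-1.   1.1  7.1] turn -0.003
```

View pics/w9.png

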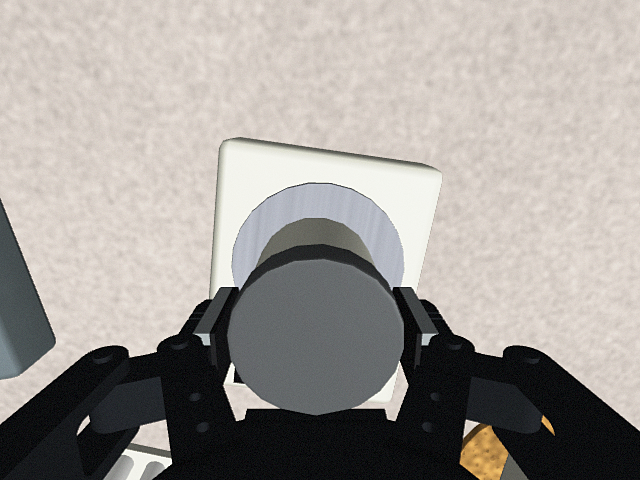

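Run:
```python
from h import *
import pickle
p=pickle.load(open("w9.pkl","rb"))
for uv in((232,262),(403,262),(318,182.5)): print(ray_at_z(p,uv,46).round(1))
```

```text
[631.9 -88.2  46. ]
[ 631.5 -178.1   46. ]
[ 673.5 -133.4   46. ]
```

>>> arm_command(moves=[[-1, [-1.5, 0.5, 2], 0], [-1, [-1.5, 0.5, 4], 0], [-1, [-1.5, 0.5, 5.5], 0], [-1, [-1.5, 0.5, 6.3], 0], [-1, [-1.5, 0.5, 6.8], 0], [-1, [-1.5, 0.5, 7.2], 0], [-1, [-1.5, 0.5, 7.5], 0], [-1, [-1.5, 0.5, 7.5], 0]])

```text
time: 18.55
ee_pos: [629.7, -133.5, 82.2]
tcp_rot: [0.001, 1.0, -0.002, 0.004]
ft_force: [-0.8, 0.4, 1.9]
gripper_width: 0.712
```

>>> arm_command(moves=[[-1, [0, 0, 0.2], 0], [-1, [0, 0, 0.2], 0], [0.5, [0, 0, 0.2], 0], [0.7, [0, 0, 0], 0], [1, [0, 0, 0], 0], [1, [0, 0, 0], 0], [1, [0, 0, 0], 0], [1, [0, 0, 0], 0]])

```text
time: 19.35
ee_pos: [629.7, -133.5, 82.2]
tcp_rot: [0.001, 1.0, -0.002, 0.004]
ft_force: [-0.2, -0.3, -1.1]
gripper_width: 1.0
```

>>> arm_command(moves=[[1, [0, 0, -10], 0], [1, [0, 0, -40], 0], [1, [0, 0, -80], 0], [1, [0, 0, -120], 0], [1, [0, 0, -160], 0], [1, [0, 0, -195], 0], [1, [0, 0, -215], 0], [1, [0, 0, -215], 0]])

```text
time: 20.15
ee_pos: [628.6, -133.2, 301.3]
tcp_rot: [0.002, 1.0, -0.002, 0.007]
ft_force: [-0.0, 0.9, 0.1]
gripper_width: 1.003
```

Run:
```python
from h import *
import pickle
p=eyes.read_camera("wrist"); cv2.imwrite("pics/w10.png",p["frame"]); pickle.dump(p,open("w10.pkl","wb"))
r=eyes.cut_out(p,"jar"); print([ (x["confidence"],fitc(p,x["mask"],112)) for x in r[:2]])
go([590,85,290])
```

```text
[(0.87, ((630.3410034179688, -132.5662841796875), 32.61436462402344)), (0.36, ((662.818603515625, -341.5146789550781), 57.94730758666992))]
t 20.25 tcp [ 627.9 -133.   297. ] yaw -0.003 w 1.003 F [-0.1  0.  -0.4] -> shift [ -38.7 -217.8    6.3] turn -0.003
```

View pics/w10.png

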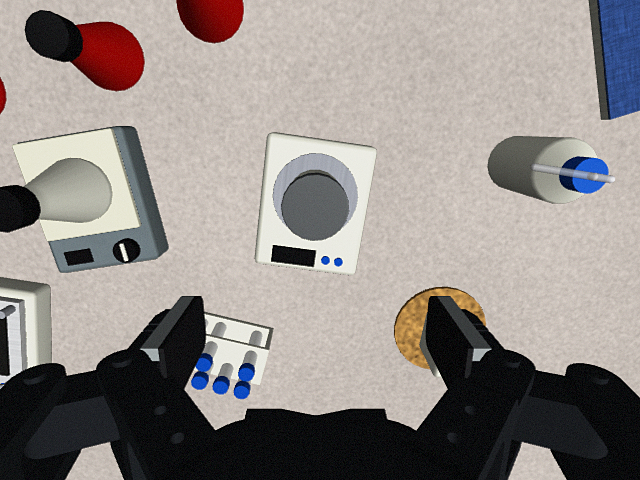

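>>> arm_command(moves=[[1, [-8, -45, -5], 0], [1, [-16, -90, -5], 0], [1, [-25, -135, -5], 0], [1, [-35, -180, -5], 0], [1, [-38, -215, -5], 0], [1, [-38, -225, -5], 0], [1, [-38, -225, -5], 0], [1, [-38, -225, -5], 0]])

```text
time: 21.05
ee_pos: [590.8, 91.2, 300.4]
tcp_rot: [0.001, 1.0, -0.002, 0.003]
ft_force: [1.1, -0.0, 0.1]
gripper_width: 0.999
```

Run:
```python
from h import *
import pickle
p=eyes.read_camera("wrist"); cv2.imwrite("pics/w11.png",p["frame"]); pickle.dump(p,open("w11.pkl","wb"))
capc(p,154,50); go([0,0,0])
```

```text
blob [ 106    0   99   83 4350] [153.2  38.7] world [719.3 204.1 154. ]
blob [ 288    0   65   50 2389] [317.6  22. ] world [729.3  89.4 154. ]
blob [ 115  118   34   76 1196] [132.7 153.8] world [640.7 229.3 154. ]
blob [527 127  55  67 639] [539.7 157.4] world [636.6 -78.9 154. ]
blob [ 261  135   46   48 1731] [283.8 158.1] world [637.  115.3 154. ]
blob [470 210  48  22 727] [493.3 220.6] world [587.3 -50.  154. ]
blob [    0   271   640   209 65992] [311.6 413.6] world [402.9  95.9 154. ]
t 21.1 tcp [590.8  90.8 300.6] yaw -0.005 w 1.0 F [-0.1 -1.4 -0.7] -> shift [-592.2   93.   297.3] turn -0.005
```

View pics/w11.png

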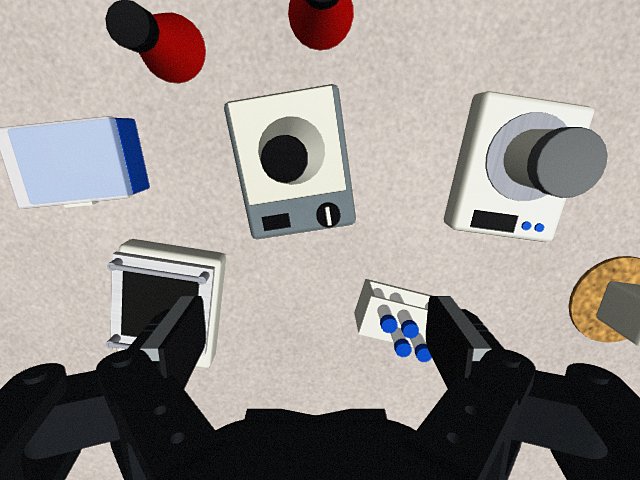

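Run:
```python
from h import *
import pickle
p=pickle.load(open("w11.pkl","rb"))
f=p["frame"]; cv2.imwrite("pics/st.png",cv2.resize(f[75:245,215:365],None,fx=4,fy=4,interpolation=cv2.INTER_CUBIC))
pc=np.array([[229,101],[334,85],[345,191],[247,206]]); 
W=np.array([ray_at_z(p,q,48) for q in pc]); print(W.round(1),W.mean(0).round(1)); print(np.linalg.norm(W-np.roll(W,1,0),axis=1))
```

```text
[[684.4 176.7  48. ]
 [698.8  72.5  48. ]
 [593.6  59.8  48. ]
 [577.9 164.7  48. ]] [638.7 118.4  48. ]
[107.16165496 105.27925787 105.9557323  106.0538403 ]
```

View pics/st.png

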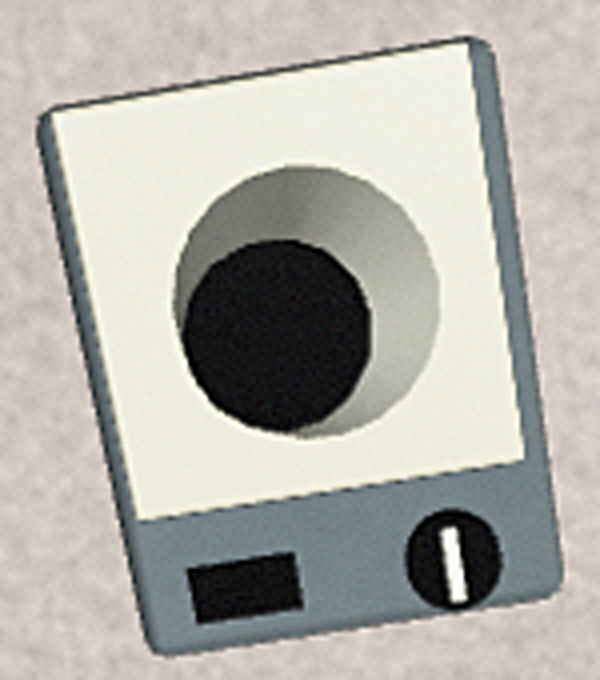

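>>> arm_command(moves=[[1, [20, -10, 40], 0], [1, [40, -20, 75], 0], [1, [46, -24, 100], 0], [1, [46, -24, 100], 0], [1, [46, -24, 100], 0], [1, [46, -24, 100], 0], [1, [46, -24, 100], 0], [1, [46, -24, 100], 0]])

```text
time: 21.9
ee_pos: [637.6, 114.1, 202.2]
tcp_rot: [0.001, 1.0, -0.003, 0.004]
ft_force: [0.4, -0.4, 0.2]
gripper_width: 0.997
```

Run:
```python
from h import *
import pickle
p=eyes.read_camera("wrist"); cv2.imwrite("pics/w12.png",p["frame"]); pickle.dump(p,open("w12.pkl","wb"))
capc(p,154,50); go([637,115,124])
```

```text
blob [ 310    0   88   88 5748] [350.2  39.5] world [745.8  98.1 154. ]
blob [ 451    0   74   25 1303] [485.8   9.6] world [757.7  36.9 154. ]
blob [  68   37  136   91 6433] [127.6  77.4] world [730. 203. 154.]
blob [   0  171  136   97 2171] [108.5 211.9] world [665.1 222.2 154. ]
blob [626 220  14  57 567] [633.7 249.5] world [642.7 -56.4 154. ]
blob [ 275  223   71   89 4100] [310.9 263.3] world [635.9 117.2 154. ]
blob [343 277  31  32 632] [357.8 292.2] world [618.7  91.3 154. ]
blob [ 533  285   60   26 1107] [562.5 297.7] world [614.6 -23.  154. ]
blob [    0   296   640   184 63215] [318.6 419. ] world [533.7 113.3 154. ]
t 21.95 tcp [637.6 114.2 201.8] yaw -0.005 w 0.997 F [0.3 0.6 0. ] -> shift [-1.2 -1.  77.8] turn -0.005
```

View pics/w12.png

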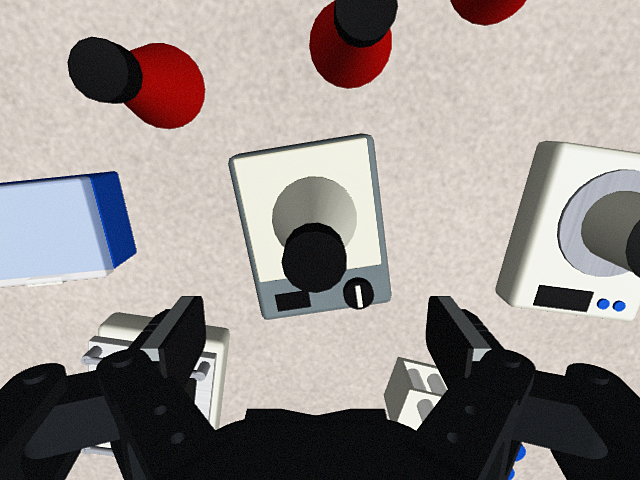

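>>> arm_command(moves=[[1, [0.5, -1.3, 20], 0], [1, [0.5, -1.3, 45], 0], [1, [0.5, -1.3, 65], 0], [1, [0.5, -1.3, 75], 0], [1, [0.5, -1.3, 78], 0], [1, [0.5, -1.3, 78], 0], [-1, [0.5, -1.3, 78], 0], [-1, [0.5, -1.3, 78], 0]], grip_force=35)

```text
time: 22.75
ee_pos: [639.1, 115.3, 124.9]
tcp_rot: [0.001, 1.0, -0.002, 0.005]
ft_force: [-0.0, -0.4, 0.1]
gripper_width: 0.691
```

>>> arm_command(moves=[[-1, [0, 0, 0], 0], [-1, [0, 0, 0], 0], [-1, [0, 0, 0], 0], [-1, [0, 0, 0], 0], [-1, [0, 0, 0], 0], [-1, [0, 0, 0], 0], [-1, [0, 0, 0], 0], [-1, [0, 0, 0], 0]])

```text
time: 23.55
ee_pos: [639.4, 115.3, 125.6]
tcp_rot: [0.001, 1.0, -0.003, 0.005]
ft_force: [-1.0, -1.5, 6.5]
gripper_width: 0.41
```

>>> arm_command(moves=[[-1, [0, 0, -4], 0], [-1, [0, 0, -25], 0], [-1, [0, 0, -55], 0], [-1, [-5, 0, -80], 0], [-1, [-35, -25, -85], 0], [-1, [-70, -55, -85], 0], [-1, [-105, -85, -85], 0], [-1, [-120, -105, -85], 0]])

```text
time: 24.35
ee_pos: [516.0, 222.7, 209.2]
tcp_rot: [0.001, 1.0, -0.002, 0.004]
ft_force: [1.0, -0.2, -1.9]
gripper_width: 0.412
```

Run:
```python
from h import *
import pickle
p=eyes.read_camera("wrist"); cv2.imwrite("pics/w13.png",p["frame"]); pickle.dump(p,open("w13.pkl","wb"))
go([461,270.6,140])
q=eyes.read_camera("scene"); cv2.imwrite("pics/s13.png",q["frame"]);pickle.dump(q,open("s13.pkl","wb"))
```

```text
t 24.4 tcp [514.9 224.9 209.4] yaw -0.002 w 0.408 F [-1.9  2.3 -0.7] -> shift [-54.6 -45.7  68.8] turn -0.002
```

View pics/w13.png

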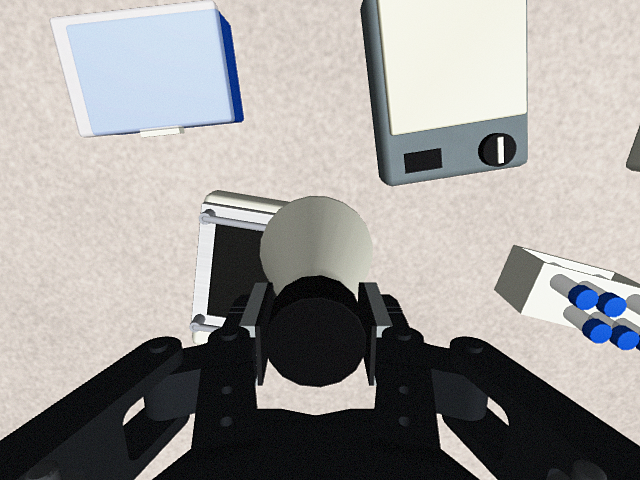

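View pics/s13.png

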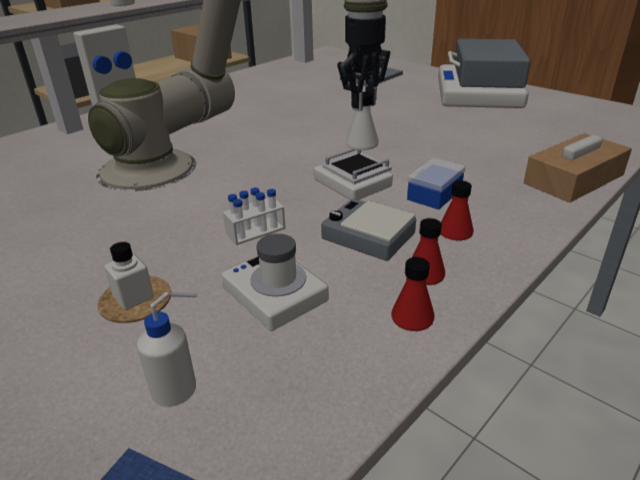

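>>> arm_command(moves=[[-1, [-25, -20, 0], 0], [-1, [-48, -40, 5], 0], [-1, [-54, -45.7, 20], 0], [-1, [-54, -45.7, 40], 0], [-1, [-54, -45.7, 54], 0], [-1, [-54, -45.7, 56], 0], [-1, [-54, -45.7, 56], 0], [-1, [-54, -45.7, 56], 0]])

```text
time: 25.25
ee_pos: [464.1, 268.9, 153.5]
tcp_rot: [0.001, 1.0, -0.001, 0.005]
ft_force: [-0.9, 0.6, -1.6]
gripper_width: 0.409
```

Run:
```python
from h import *
import pickle
p=eyes.read_camera("wrist"); cv2.imwrite("pics/w14.png",p["frame"]); pickle.dump(p,open("w14.pkl","wb"))
go([461,270.6,132.6])
```

```text
t 25.3 tcp [463.9 268.9 153.6] yaw -0.002 w 0.405 F [-0.4  0.6 -1.5] -> shift [-3.2 -1.7 20.9] turn -0.002
```

View pics/w14.png

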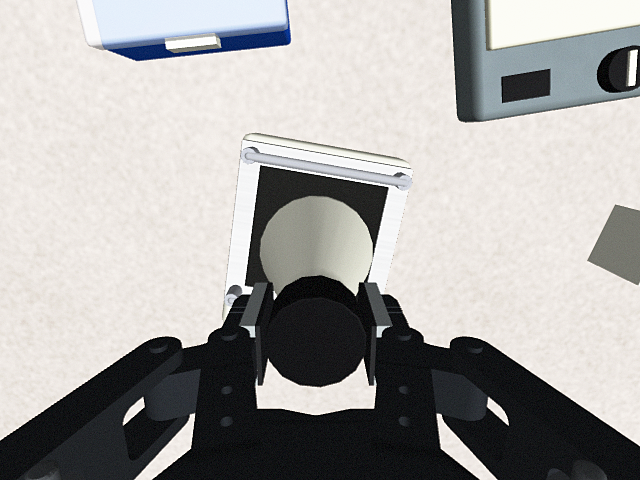

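Run:
```python
from h import *
import pickle
p=pickle.load(open("w14.pkl","rb"))
a,b,c=[ray_at_z(p,uv,55)[:2] for uv in((261,166),(388,187),(246,286))]
print(a,b,c,np.linalg.norm(a-b),np.linalg.norm(a-c),(b+c)/2)
```

```text
[509.72436307 303.98079642] [496.09274658 222.41298433] [427.10243643 317.86122526] 82.69902622055133 83.77976526026346 [461.59759151 270.13710479]
```

Consistent (461.3, 270.4). Lower.

>>> arm_command(moves=[[-1, [-2.8, -1.6, 0], 0], [-1, [-2.8, -1.6, 8], 0], [-1, [-2.8, -1.6, 14], 0], [-1, [-2.8, -1.6, 17.5], 0], [-1, [-2.8, -1.6, 19.5], 0], [-1, [-2.8, -1.6, 20.3], 0], [-1, [-2.8, -1.6, 21], 0], [-1, [-2.8, -1.6, 21.3], 0]])

```text
time: 26.1
ee_pos: [461.7, 270.5, 132.6]
tcp_rot: [0.001, 1.0, -0.001, 0.006]
ft_force: [0.7, -1.1, 3.1]
gripper_width: 0.409
```

Contact (−1.5 → +3.1 N). Release and rise.

>>> arm_command(moves=[[-1, [0, 0, 0], 0], [-0.1, [0, 0, 0], 0], [0.2, [0, 0, 0], 0], [0.6, [0, 0, 0], 0], [1, [0, 0, 0], 0], [1, [0, 0, 0], 0], [1, [0, 0, 0], 0], [1, [0, 0, 0], 0]])

```text
time: 26.9
ee_pos: [461.7, 270.5, 132.7]
tcp_rot: [0.001, 1.0, -0.001, 0.006]
ft_force: [0.5, 0.4, 0.3]
gripper_width: 0.999
```

>>> arm_command(moves=[[1, [0, 0, -10], 0], [1, [0, 0, -40], 0], [1, [0, 0, -80], 0], [1, [0, 0, -120], 0], [1, [0, 0, -150], 0], [1, [0, 0, -165], 0], [1, [0, 0, -165], 0], [1, [0, 0, -165], 0]])

```text
time: 27.7
ee_pos: [459.4, 270.6, 297.3]
tcp_rot: [0.001, 1.0, -0.001, 0.006]
ft_force: [0.0, -1.1, 0.5]
gripper_width: 0.997
```

Run:
```python
from h import *
import pickle
p=eyes.read_camera("wrist"); cv2.imwrite("pics/w15.png",p["frame"]); pickle.dump(p,open("w15.pkl","wb"))
capc(p,161,50)
go([445.5,-298,200])
```

```text
blob [402   0  21 120 894] [410.6  58.5] world [574.  205.7 161. ]
blob [496  72  31  29 578] [510.3  86.2] world [556.1 135.  161. ]
blob [ 271  148   92   96 4422] [315.3 197.6] world [477.9 271.2 161. ]
blob [270 241  45  23 692] [291.6 251.7] world [434.9 289.9 161. ]
blob [    0   296   640   184 63010] [319.1 419.1] world [276.4 268.2 161. ]
t 27.75 tcp [459.3 270.6 296.7] yaw -0.002 w 1.0 F [-0.1  0.  -0.9] -> shift [-13.8 568.4  97.6] turn -0.002
```

View pics/w15.png

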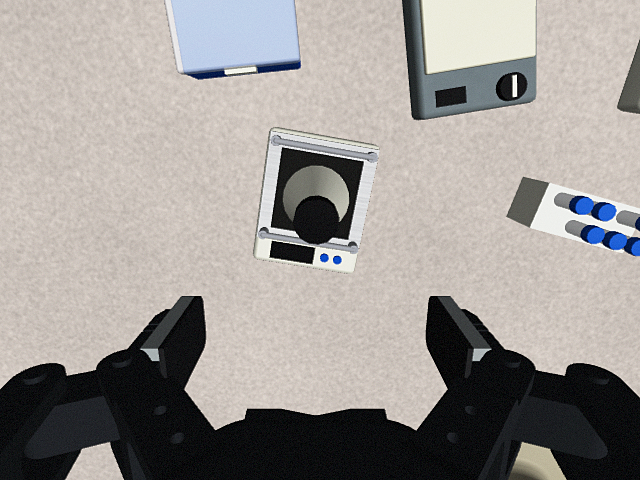

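>>> arm_command(moves=[[1, [0, 50, 0], 0], [1, [-3, 100, 0], 0], [1, [-6, 150, 0], 0], [1, [-9, 200, 0], 0], [1, [-12, 250, 0], 0], [1, [-14, 300, 0], 0], [1, [-14, 350, 0], 0], [1, [-14, 400, 0], 0]])

```text
time: 28.55
ee_pos: [443.7, -130.7, 296.4]
tcp_rot: [0.0, 1.0, -0.001, 0.004]
ft_force: [1.3, -0.2, 0.4]
gripper_width: 1.001
```

>>> arm_command(moves=[[1, [0, 45, 15], 0], [1, [0, 90, 40], 0], [1, [0, 130, 70], 0], [1, [0, 160, 100], 0], [1, [0, 170, 120], 0], [1, [0, 170, 130], 0], [1, [0, 170, 130], 0], [1, [0, 170, 130], 0]])

```text
time: 29.35
ee_pos: [444.8, -300.0, 167.1]
tcp_rot: [0.001, 1.0, -0.001, 0.005]
ft_force: [-0.5, 0.2, 0.3]
gripper_width: 1.001
```

Run:
```python
from h import *
import pickle
p=eyes.read_camera("wrist"); cv2.imwrite("pics/w16.png",p["frame"]); pickle.dump(p,open("w16.pkl","wb"))
capc(p,109,50)
go([446,-298,83])
```

```text
blob [   0   40   68   42 2093] [33.2 60.4] world [ 545.9 -160.5  109. ]
blob [ 286  222   55   60 2566] [313.1 251.8] world [ 446.3 -298.1  109. ]
blob [    0   296   640   184 63030] [319. 419.] world [ 332.  -301.6  109. ]
t 29.4 tcp [ 445.  -300.2  167.6] yaw -0.001 w 0.998 F [ 0.1  0.1 -0. ] -> shift [ 0.2 -2.3 84.6] turn -0.001
```

View pics/w16.png

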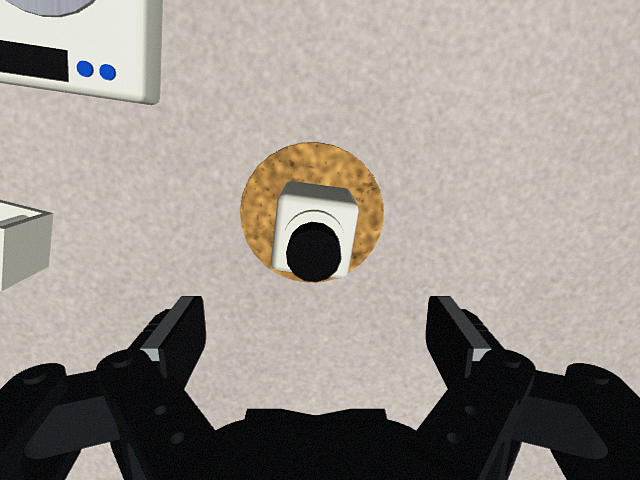

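>>> arm_command(moves=[[1, [0.8, -2.1, 20], 0], [1, [0.8, -2.1, 45], 0], [1, [0.8, -2.1, 65], 0], [1, [0.8, -2.1, 78], 0], [1, [0.8, -2.1, 84], 0], [1, [0.8, -2.1, 84], 0], [-1, [0.8, -2.1, 84], 0], [-1, [0.8, -2.1, 84], 0]], grip_force=35)

```text
time: 30.2
ee_pos: [446.9, -298.4, 84.6]
tcp_rot: [0.002, 1.0, -0.0, 0.006]
ft_force: [0.1, -0.4, -0.4]
gripper_width: 0.692
```

>>> arm_command(moves=[[-1, [0, 0, 0], 0], [-1, [0, 0, 0], 0], [-1, [0, 0, 0], 0], [-1, [0, 0, 0], 0], [-1, [0, 0, 0], 0], [-1, [0, 0, 0], 0], [-1, [0, 0, 0], 0], [-1, [0, 0, 0], 0]])

```text
time: 31.0
ee_pos: [447.2, -298.8, 85.3]
tcp_rot: [0.002, 1.0, -0.0, 0.006]
ft_force: [-0.1, -0.6, 5.9]
gripper_width: 0.358
```

>>> arm_command(moves=[[-1, [0, 0, -4], 0], [-1, [0, 0, -30], 0], [-1, [0, 0, -70], 0], [-1, [0, 0, -110], 0], [-1, [5, -20, -140], 0], [-1, [20, -60, -150], 0], [-1, [38, -105, -150], 0], [-1, [57, -150, -150], 0]])

```text
time: 31.8
ee_pos: [502.6, -146.7, 235.8]
tcp_rot: [0.002, 1.0, -0.001, 0.006]
ft_force: [1.1, -0.6, -1.1]
gripper_width: 0.359
```

>>> arm_command(moves=[[-1, [17, -45, 0], 0], [-1, [35, -90, 0], 0], [-1, [53, -130, 0], 0], [-1, [70, -170, 0], 0], [-1, [80, -200, 0], 0], [-1, [80, -205, 0], 0], [-1, [80, -205, 0], 0], [-1, [80, -205, 0], 0]])

```text
time: 32.6
ee_pos: [582.7, 57.3, 235.8]
tcp_rot: [0.002, 1.0, -0.001, 0.006]
ft_force: [0.2, -0.7, -0.2]
gripper_width: 0.361
```

Run:
```python
from h import *
import pickle
p=eyes.read_camera("wrist"); cv2.imwrite("pics/w17.png",p["frame"]); pickle.dump(p,open("w17.pkl","wb"))
go([634,118,140])
```

```text
t 32.65 tcp [582.8  57.  235.9] yaw -0.003 w 0.364 F [-0.2 -0.3 -0.4] -> shift [ 49.8 -61.6  96.2] turn -0.003
```

View pics/w17.png

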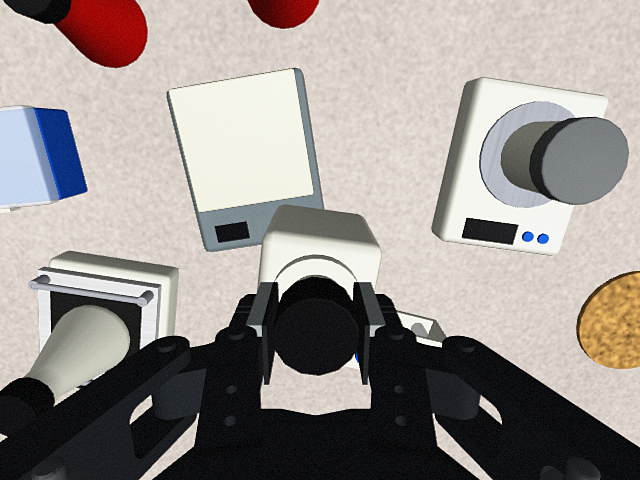

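Run:
```python
from h import *
import pickle
p=pickle.load(open("w17.pkl","rb")); f=p["frame"].astype(int)
m=((f.min(2)>195)&(f[...,1]-f[...,0]>4)).astype(np.uint8); m[:, :160]=0; m[:,335:]=0; m[205:,260:]=0
n,l,st,ct=cv2.connectedComponentsWithStats(m); i=1+np.argmax(st[1:,4]); print(st[i],ct[i])
cs,_=cv2.findContours((l==i).astype(np.uint8),0,1); W=np.array([ray_at_z(p,q[0],48)[:2] for q in max(cs,key=len)]).astype(np.float32)
r=cv2.minAreaRect(W); print(r); c=np.array(r[0]); 
bx=cv2.boxPoints(r); print(bx)
```

```text
[  169    69   144   143 15325] [243.17429038 139.94323002]
((639.0377807617188, 118.717041015625), (104.48863220214844, 104.76233673095703), 8.822948455810547)
[[579.3774  162.46507]
 [595.446    58.94238]
 [698.6982   74.96901]
 [682.6296  178.4917 ]]
```

>>> arm_command(moves=[[-1, [18, -22, 0], 0], [-1, [35, -44, 0], 0], [-1, [50, -61.5, 15], 0], [-1, [50, -61.5, 45], 0], [-1, [50, -61.5, 70], 0], [-1, [50, -61.5, 88], 0], [-1, [50, -61.5, 98], 0], [-1, [50, -61.5, 98], 0]])

```text
time: 33.45
ee_pos: [633.8, 116.9, 137.3]
tcp_rot: [0.002, 1.0, -0.002, 0.005]
ft_force: [-0.5, -0.3, -1.0]
gripper_width: 0.359
```

Run:
```python
from h import *
import pickle
p=eyes.read_camera("wrist"); cv2.imwrite("pics/w18.png",p["frame"]); pickle.dump(p,open("w18.pkl","wb"))
go([634.1,118,127.3])
```

```text
t 33.5 tcp [634.3 117.1 138.5] yaw -0.004 w 0.362 F [-0.   0.1 -1.1] -> shift [-0.3 -1.  11.2] turn -0.004
```

View pics/w18.png

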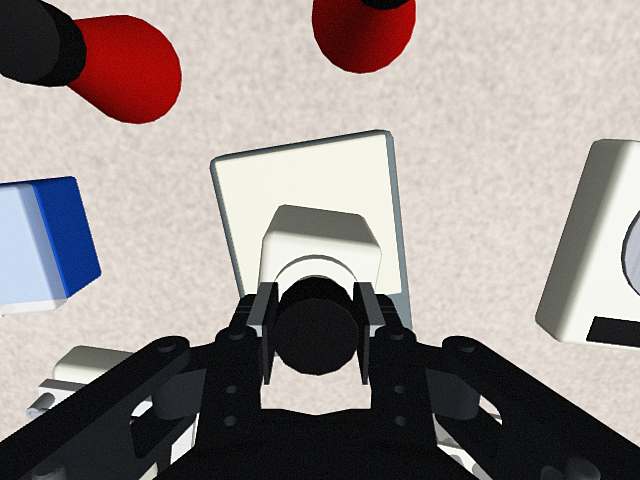

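>>> arm_command(moves=[[-1, [-0.3, -1, 3], 0], [-1, [-0.3, -1, 6], 0], [-1, [-0.3, -1, 8], 0], [-1, [-0.3, -1, 9.5], 0], [-1, [-0.3, -1, 10.3], 0], [-1, [-0.3, -1, 11], 0], [-1, [-0.3, -1, 11.5], 0], [-1, [-0.3, -1, 11.5], 0]])

```text
time: 34.3
ee_pos: [634.3, 118.0, 127.4]
tcp_rot: [0.002, 1.0, -0.002, 0.006]
ft_force: [-0.8, -0.5, 0.5]
gripper_width: 0.364
```

>>> arm_command(moves=[[-1, [0, 0, 0.2], 0], [-1, [0, 0, 0.4], 0], [-1, [0, 0, 0.4], 0], [-1, [0, 0, 0.4], 0], [-0.1, [0, 0, 0.3], 0], [0.2, [0, 0, 0.2], 0], [0.6, [0, 0, 0], 0], [1, [0, 0, 0], 0]])

```text
time: 35.1
ee_pos: [634.2, 118.1, 127.2]
tcp_rot: [0.002, 1.0, -0.002, 0.006]
ft_force: [-0.2, -0.6, -0.9]
gripper_width: 0.915
```

>>> arm_command(moves=[[1, [0, 0, 0], 0], [1, [0, 0, 0], 0], [1, [0, 0, 0], 0], [1, [0, 0, -15], 0], [1, [0, 0, -50], 0], [1, [0, 0, -95], 0], [1, [0, 0, -135], 0], [1, [0, 0, -165], 0]])

```text
time: 35.9
ee_pos: [632.2, 118.9, 295.3]
tcp_rot: [0.002, 1.0, -0.002, 0.008]
ft_force: [-0.2, 0.0, -0.1]
gripper_width: 1.002
```

>>> arm_command(moves=[[1, [-30, 0, -20], 0], [1, [-60, 0, -20], 0], [1, [-80, 0, -20], 0], [1, [-80, 0, -20], 0], [1, [-80, 0, -20], 0], [1, [-80, 0, -20], 0], [1, [-80, 0, -20], 0], [1, [-80, 0, -20], 0]])

```text
time: 36.7
ee_pos: [552.4, 119.3, 313.6]
tcp_rot: [0.002, 1.0, -0.002, 0.008]
ft_force: [0.4, -0.2, 0.1]
gripper_width: 0.995
```

Run:
```python
from h import *
import pickle
for n in("wrist","scene","side"):
    p=eyes.read_camera(n); cv2.imwrite(f"pics/{n}19.png",p["frame"]); pickle.dump(p,open(n+"19.pkl","wb"))
    if n=="wrist": capc(p,151,50)
go([0,0,0])
```

```text
blob [ 155    0   76   50 2241] [195.2  22.4] world [696.7 206.4 151. ]
blob [320   0  52  17 607] [344.9   6.3] world [706.8  97.1 151. ]
blob [145  83  28  76 983] [158.8 120.4] world [628.2 240.9 151. ]
blob [554  84  45  71 703] [566.2 120. ] world [627.  -77.6 151. ]
blob [ 296   95   40   42 1266] [315.7 115.8] world [631.1 118.5 151. ]
blob [493 176  47  22 727] [516.  186.7] world [574.8 -45.5 151. ]
blob [    0   235   640   245 65968] [312.8 412.9] world [354.3 122.7 151. ]
t 36.85 tcp [552.1 119.3 313.8] yaw -0.004 w 1.007 F [ 0.7 -0.   0.6] -> shift [-556.4  120.2  305.9] turn -0.004
```

View pics/wrist19.png

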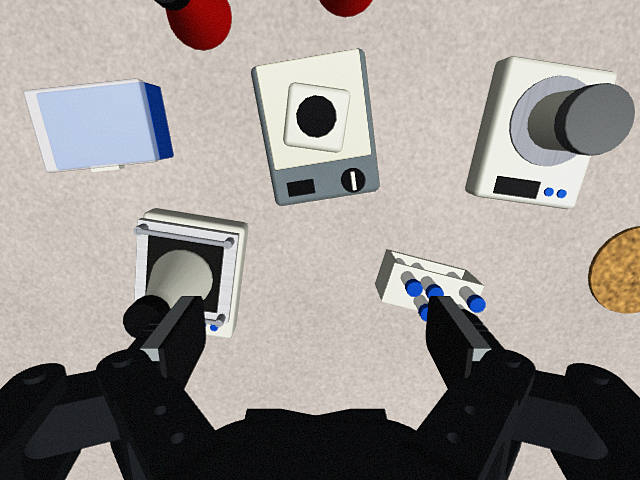

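View pics/scene19.png

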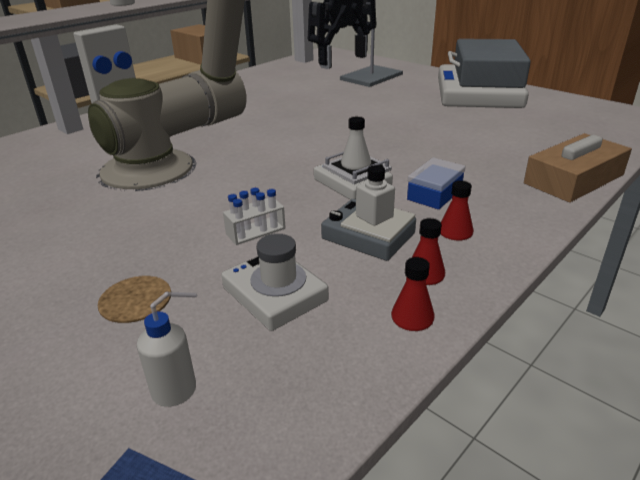

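View pics/side19.png

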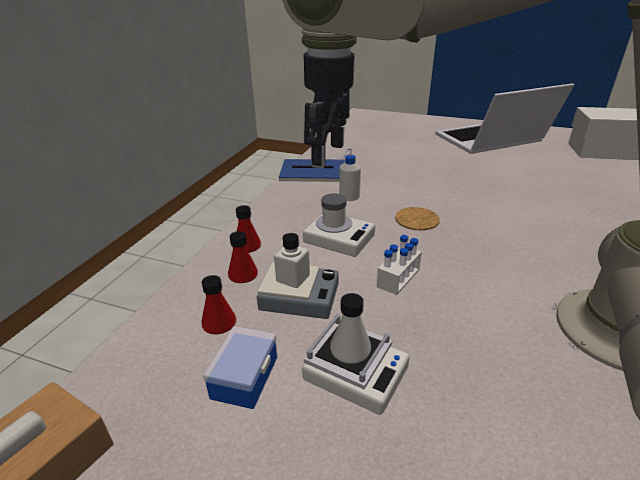

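```bash
python3 -c "
from workcell import env
print(env.hand_in(), env.state()['time'])"
```

```text
the job is handed in; nothing more can be done
the job is handed in; nothing more can be done
```

The job is done and handed in at about 37 s. I parked the bottle on the cork mat and let go, then moved the jar to the balance, the flask to the shaker and, last, the bottle from the mat to the stirrer.

**Last checks:** the final wrist, scene and side pictures show all three samples upright on the right instruments. The gripper is open and clear of everything. The rack, wash bottle, blue box and red flasks show no movement between the first and last pictures.

| Sample | Measured off centre of its standing place | How measured |
|---|---|---|
| Jar | about 1–2 mm | wrist picture after placing |
| Flask | under 1 mm | gripper position at release; not measured from a picture afterwards |
| Bottle | about 3 mm along x in the last wrist picture | gripper position at release was under 1 mm off |

**Disagreements:**
- The cameras put the mat and pan centres 3–5 mm apart. I placed the jar and bottle by values close to the wrist camera, checked just before lowering.
- The bottle was parked about 3 mm off the mat's centre.
- Setting the bottle on the mat reached about 11 N. The flask and jar touched down at about 2–3 N, and the bottle on the stirrer read 0.5 N just before its last 0.4 mm.

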